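Hold a furniture-leg blank home against the spring plunger of a dowelling jig

TASK

Lift the red tin out of the dowelling jig's channel and stand it upright in the blue tray. Then slide the pale wooden block along the channel against the orange spring plunger until its end sits squarely on the steel stop plate, without ramming it. Finish while still holding the block pressed there against the spring, and leave everything else on the bench where it is.

Things in the scene. Friction and masses are not known exactly. Their poses are not given: they have to be found in the camera images.
- jig: Fixed jig; origin on the bench under mid-channel, x along the channel to the plunger, z up. Base 300 x 110 x 8 mm: the channel's bed is 8 mm above the bench. Channel 52 mm wide between two rails 10 mm wide and only 6 mm high (tops 14 mm above the bench), from x = -135 to +90 mm. Blue spring housing behind the stop plate, 50 mm wide, 70 mm high, ends at x = 176 mm.
- stop: Steel stop plate across the end of the channel: 20 mm thick, 100 mm wide, top 66 mm above the bench, the orange plunger sticking out through its middle, a brass bush near each edge. Its origin and axes are the jig's (not on the plate): see stop_face.
- stop_face (a point): Middle of the stop plate's face that looks along the channel at the block, at jig x = +100 mm, 43 mm above the bench; axes as the jig's. With the block home, block_center is 40 mm before this point (at jig x = +60 mm).
- plunger (a joint): Travel (m) of the orange plunger (18 mm rod along jig x, axis 43 mm above the bench). 0 = fully out, flat tip 25 mm before the stop face; 0.025 = tip flush with the face, block home. The spring pushes back with 3.5 N at first, 10.5 N at 0.025 (280 N/m), and pushes the block out again if let go.
- block: The pale wooden block; origin under its centre, on its underside. Same axes as block_center.
- block_center (a point): Centre (half-way up) of the pale wooden block with a dark stripe: 80 mm along its x, 44 mm wide (y), 70 mm high, about 0.14 kg. Starts on the bed at the channel's open end, x roughly along the channel towards the plunger, centre 43 mm above the bench. 4 mm play to each rail.
- tin: The red tin; origin under its centre, on its underside.
- tin_center (a point): Centre (half-way up) of the red tin with a pale band and bright lid: closed cylinder, 46 mm diameter (lid 47 mm), 75 mm high, about 0.13 kg, z axis along the tin. It stands on the channel's bed between the block and the plunger.
- tray: Empty blue plastic tray, fixed, 160 x 160 mm outside, walls 4 mm thick, rim 20 mm above the bench, floor about 4 mm thick. Origin on the bench under its centre. It stands to the left or right of the jig; a cardboard carton stands on the other side.
- carton: Cardboard carton 140 x 110 x 70 mm high, origin under its centre. To be left alone.
- jar: Glass screw jar with steel lid, 48 mm diameter, 70 mm high, beside the jig's stop plate (left, +y side of the jig). Origin under its centre. To be left alone.
- bulbbox: Small yellow bulb box 50 x 40 x 45 mm high, beside the stop plate (right, -y side of the jig). Origin under its centre. To be left alone.
- sprayer: White spray bottle with orange trigger head, 72 mm diameter, 202 mm high, at the far side of the bench. Origin under its centre. To be left alone.
- aerosol: Red aerosol can, 58 mm diameter, 170 mm high, at the far side of the bench. Origin under its centre. To be left alone.
- driver: Screwdriver lying at the far side of the bench. To be left alone.

How it is judged (in metres and radians):
On the way, in this order (a step that is already met when the one before it is completed fails the run):
1. the red tin stands upright in the blue tray, let go (x of tin_center in the frame of tray between -0.055 and 0.055 m and y of tin_center in the frame of tray between -0.055 and 0.055 m and z of tin_center in the frame of tray between 0.036 and 0.048 m and angle between tin_center's own z axis and vertical below 0.1 rad and contact force between tin and the arm below 0.1 N and contact force between tin and the fingers below 0.1 N and linear speed of tin below 0.03 m/s), for 0.2 s.
2. the block is pressed home on the stop plate against the spring (value of joint plunger above 0.023 m and contact force between block and stop above 1 N and angle between the x axis of block_center and the x axis of jig, either way round below 0.06 rad and angle between block_center's own z axis and vertical below 0.06 rad and z of block_center in the frame of jig below 0.048 m and y of block_center in the frame of jig between -0.009 and 0.009 m and (contact force between block and the fingers above 2 N or contact force between block and the arm above 2 N) and linear speed of block below 0.02 m/s), for 0.2 s.
At the end, for the whole second after the job is handed in: Tin upright (0.1 rad) on the tray floor, within 55 mm of its centre along each side, let go, at rest. Block on the bed, square (0.06 rad) and central (9 mm) in the channel, held by the robot at rest with the plunger in over 23 mm, pressing the stop plate with over 1 N (all of step 1 and all of step 2); the arm keeps its last pose, push and grip.
It fails at once if the block rams the stop plate (over 60 N) (contact force between block and stop above 60 N).
It fails at once if a bystander is moved by more than 30 mm (distance of any of carton, jar, bulbbox, sprayer, aerosol, driver from where it was at the start of the episode above 0.03 m).
It also fails if it takes over 64 s, if anything falls off the work surface, if the arm or the gripper's body presses on something with over 40 N, if the wrist force passes 120 N, or if a joint passes its speed limit or range.

ROBOT

A 6-joint arm with a two-finger parallel gripper is mounted at the origin on the work surface. World frame = base frame: x ahead of the robot, y to its left, z up, the work surface at z = 0. Lengths are in mm, angles in rad, forces in N, time in s.
With the tool pointing down it reaches from about 350 to 875 mm from the base axis. Payload 4.2 kg.
Tool frame: the origin (TCP) lies between the finger pads; the fingertips stand 11 mm ahead of it and the grasp point (between the pads) lies 8 mm behind it; z points along the fingers, y is the direction in which the jaws open and shut (so a half turn about z gives the same grasp; the last joint's range is limited). The gripper opens to 85 mm and grips with 20 to 120 N. Pads are 22 mm wide; open, the fingers measure 114 mm over their backs; the gripper's body (76 mm by 85 mm) begins 54 mm behind the grasp point. The pads swing forward as they close: fully open they stand 13 mm farther back than shut.
Start: joints at [0.259, 0.385, 0.008, 0, -1.194, -0.259], TCP at [624.979, 0.025, 242.312] pointing down, gripper open.
Joint ranges: [-3.14, 3.14], [-1.21, 2.06], [-1.07, 1.41], [-3.16, 2.05], [-2.99, -0.16], [-3.1, 3.1]. Speed limits (rad/s): [2.79, 2.79, 3.14, 3.14, 3.14, 3.14].

INTERFACE

Orientations are given as a unit quaternion [x, y, z, w].
In Python, from bench import * gives the robot as it stands.
- The arm moves only by the tool servo_tool, never from a script. Its argument "rows" is a list of rows, each a list of 7 numbers: the opening, from 0 (shut) to 1 (fully open), then the shift along the tool's x, y, z in cm, then the turn, a rotation vector about the tool's x, y, z in degrees. A call has 1 to 12 rows; each row shifts and turns the commanded pose from where the row before left it, along the tool's axes as they then stand; what a row does not reach is not made up. A row lasts 1/10 s, in which the tool goes at most 50 mm and 8.59 degrees, less where a joint would pass 70% of its speed; a pose out of reach is approached as far as the arm can. A call is refused whole if a number of a shift passes 5 or a number of a turn 8.59, either way. A call with a gripper value outside its range is refused whole. The fingers move at their own pace and stop on an object; the grip force is fixed at half the most. Time passes only in rows, so rows that do not move let the fingers close. It gives the time, the measured TCP pose, the force and the opening at its end, in the units of the state.
- read_state(): the state, without advancing time (a new reading comes with each control period).
- get_image(name): name is "scene" or "side" or "wrist"; returns a dict with "image" (480x640x3 uint8, red, green, blue), "mtx" (3x3 intrinsics, pixels), "extrinsics" (4x4, takes a point from camera to world coordinates). Camera axes: x right, y up, looking along -z (the intrinsics and any distortion apply to the point x, -y, -z); pixel columns grow to the right and rows downward; lengths in mm; the calibration is good to about 2 mm. A picture is of the moment at which its call begins. There is no depth.
- job_done(): hands the job in, once; it reports no verdict.
The state is a dict: "clock": time; "joints": joint angles; "joint_vel": joint speeds; "joint_efforts": joint torques, N m; "position": TCP position; "ee_rot": TCP orientation; "contact_force": force on the tool from outside, world axes, zero at the start; "wrist_torque": the same for the moment, N m; "gripper_width": finger opening in mm.
Only numpy, scipy, OpenCV 4.12 (cv2) and the standard library are available. Lean on these libraries where they do the work, as an engineer would, in place of code of your own. Each camera call takes 0.05 s, during which the arm holds its last target. There are 200 camera calls.

## Working session

There is one attempt and no reset: what is moved stays moved. The work goes in short steps, Python scripts to look and compute and a tool call to move; the robot and the scene stay as the last step left them, time stands still between calls to the robot, and variables do not carry over. Pictures are saved under pics/ and viewed, about 8 in all and at most 12, crops included, and the job is handed in when it is done.

Besides the shell and the picture viewer there is one more tool, called after "Emit:" as name(argument=value, ...), one argument or row to a line, values as JSON. servo_tool: Moves the arm, as the interface text tells. Its arguments: {"type":"object","properties":{"rows":{"type":"array","items":{"type":"array","items":{"type":"number"}}}},"required":["rows"]}

```bash
mkdir -p pics; ls; cat > h.py <<'E'
from bench import *
import numpy as np, cv2
def snap(n,f):
    d=get_image(n); cv2.imwrite('pics/'+f,d['image'][:,:,::-1]); np.savez('pics/'+f+'.npz',**{k:np.array(d[k]) for k in('image','mtx','extrinsics')}); return d
def load(f): return dict(np.load('pics/'+f+'.npz'))
def ray(d,u,v):
    k=np.array(d['mtx']);E=np.array(d['extrinsics'])
    r=np.linalg.inv(k)@[u,v,1]; r=np.array([r[0],-r[1],-r[2]])
    return E[:3,3],E[:3,:3]@r
def plane(d,u,v,z):
    o,r=ray(d,u,v); return o+r*(z-o[2])/r[2]
def tri(*rs):
    A=np.zeros((3,3));b=np.zeros(3)
    for o,r in rs:
        r=r/np.linalg.norm(r);P=np.eye(3)-np.outer(r,r);A+=P;b+=P@o
    return np.linalg.solve(A,b)
def proj(d,p):
    E=np.linalg.inv(d['extrinsics']);c=E[:3,:3]@p+E[:3,3];q=d['mtx']@[c[0],-c[1],-c[2]];return q[:2]/q[2]
E
python3 - <<'E'
from h import *
for n in('scene','side','wrist'):
    d=snap(n,n+'0.png');print(n,d.keys(),d['mtx'],d['extrinsics'])
print(read_state())
E
```

```text
pics
scene dict_keys(['image', 'mtx', 'extrinsics']) [[436.10902168   0.         323.23337058]
 [  0.         436.10902168 234.52930029]
 [  0.           0.           1.        ]] [[ 6.88155616e-01 -4.05388349e-01  6.01749228e-01  1.30045916e+03]
 [ 7.25543877e-01  3.90518621e-01 -5.66640353e-01 -5.99754233e+02]
 [-5.28488136e-03  8.26532209e-01  5.62864617e-01  6.76306661e+02]
 [ 0.00000000e+00  0.00000000e+00  0.00000000e+00  1.00000000e+00]]
side dict_keys(['image', 'mtx', 'extrinsics']) [[528.27821979   0.         318.90073296]
 [  0.         528.27821979 241.44402005]
 [  0.           0.           1.        ]] [[-9.91823243e-01  9.19983630e-02 -8.84474722e-02  5.05339423e+02]
 [-1.27619156e-01 -7.14596138e-01  6.87797725e-01  8.68251816e+02]
 [ 7.20427951e-05  6.93461362e-01  7.20493812e-01  9.92829921e+02]
 [ 0.00000000e+00  0.00000000e+00  0.00000000e+00  1.00000000e+00]]
wrist dict_keys(['image', 'mtx', 'extrinsics']) [[367.77450699   0.         315.87084492]
 [  0.         367.77450699 239.17789239]
 [  0.           0.           1.        ]] [[-9.99999391e-01 -1.35098823e-04
[... 242 characters left out ...]
k': 0.15, 'joints': array([ 2.58616355e-01,  3.85394393e-01,  6.96363419e-03, -3.32291169e-04,
       -1.19396966e+00, -2.58557647e-01]), 'joint_vel': array([ 0.00101541, -0.00331073,  0.00447764,  0.00063186,  0.00054953,
        0.00018382]), 'joint_efforts': array([-6.03353892e-04, -3.92678475e+01,  1.88581592e+01,  4.18858320e+00,
       -3.39302780e-03,  5.70479813e-06]), 'position': array([6.24600480e+02, 2.67871121e-02, 2.41476389e+02]), 'ee_rot': array([-7.07083983e-01,  7.07129107e-01,  5.36752040e-04, -6.15651982e-04]), 'contact_force': array([ 0.2097014 , -0.56409367,  0.62327452]), 'wrist_torque': array([ 0.02926512,  0.00257358, -0.06970432]), 'gripper_width': 85.37475883905402}
```

View pics/scene0.png

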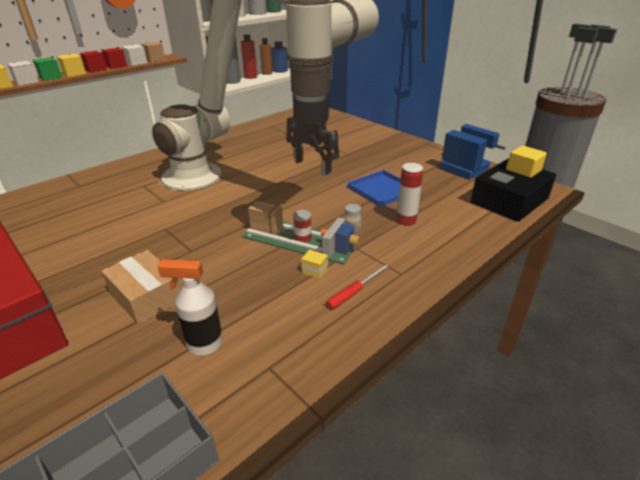

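View pics/side0.png

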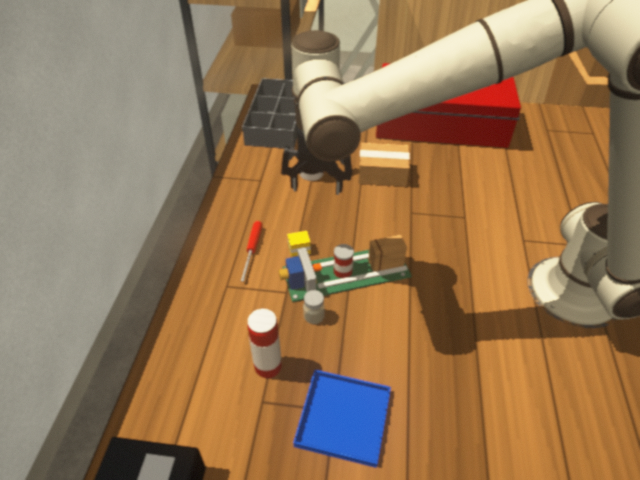

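View pics/wrist0.png

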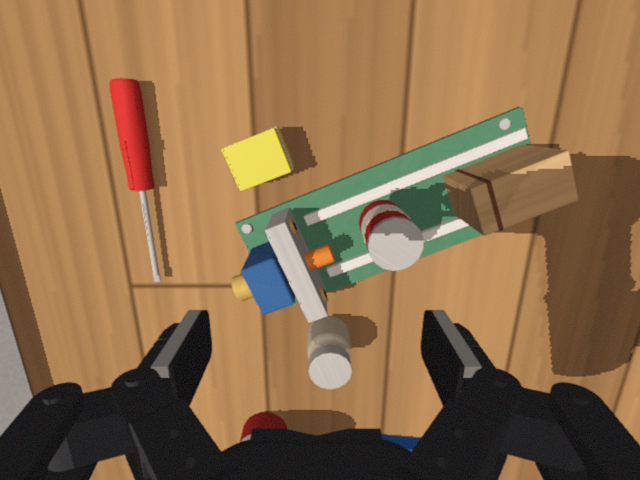

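```bash
python3 - <<'E'
from h import *
w=load('wrist0.png');s=load('side0.png')
im=w['image'][95:305,230:590];cv2.imwrite('pics/crop1.png',cv2.resize(im,None,fx=2.2,fy=2.2,interpolation=cv2.INTER_CUBIC)[:,:,::-1])
# green base: min-area rect on z=8 plane
hsv=cv2.cvtColor(w['image'],cv2.COLOR_RGB2HSV)
def mask(hsv,lo,hi): return cv2.inRange(hsv,np.array(lo),np.array(hi))
g=mask(hsv,(60,80,40),(90,255,255))
c=max(cv2.findContours(g,0,2)[0],key=cv2.contourArea)
def topl(d,c,z): return np.array([plane(d,u,v,z)[:2] for u,v in c.reshape(-1,2)],np.float32)
h=np.vstack([topl(w,c,8) for c in cv2.findContours(g,0,2)[0] if cv2.contourArea(c)>60])
r=cv2.minAreaRect(h);print('base',r,cv2.boxPoints(r))
hs=cv2.cvtColor(s['image'],cv2.COLOR_RGB2HSV)
b=mask(hs,(105,130,60),(125,255,255))
c=max(cv2.findContours(b,0,2)[0],key=cv2.contourArea);r=cv2.minAreaRect(topl(s,c,20));print('tray',r)
# lid in wrist: bright grey near (395,243)
L=mask(hsv,(0,0,150),(180,50,255));n,l,st,ce=cv2.connectedComponentsWithStats(L)
for i in range(1,n):
  if st[i,4]>80: print(st[i],ce[i])
E
```

```text
base ((549.8968505859375, 15.435020446777344), (295.927734375, 108.35291290283203), 22.427215576171875) [[392.4554     9.06422 ]
 [433.79306  -91.093414]
 [707.33826   21.80582 ]
 [666.0006   121.963455]]
tray ((518.28662109375, 396.4579772949219), (164.7273406982422, 159.17462158203125), 83.25483703613281)
[499 118  12  12 111] [504.44144144 123.53153153]
[ 305  127  223   98 2740] [419.13941606 175.21131387]
[139 191  21  91 404] [148.7029703  236.60643564]
[362 207  15  32 130] [367.13076923 219.41538462]
[ 328  219  141   57 2528] [395.58702532 248.90427215]
[241 223  11  11  88] [245.85227273 228.28409091]
[ 264  223   63  100 2215] [295.40722348 271.66907449]
[   0  294   32  140 1932] [  9.88302277 373.91097308]
[ 309  353   43   36 1216] [329.59703947 370.35690789]
```

View pics/crop1.png

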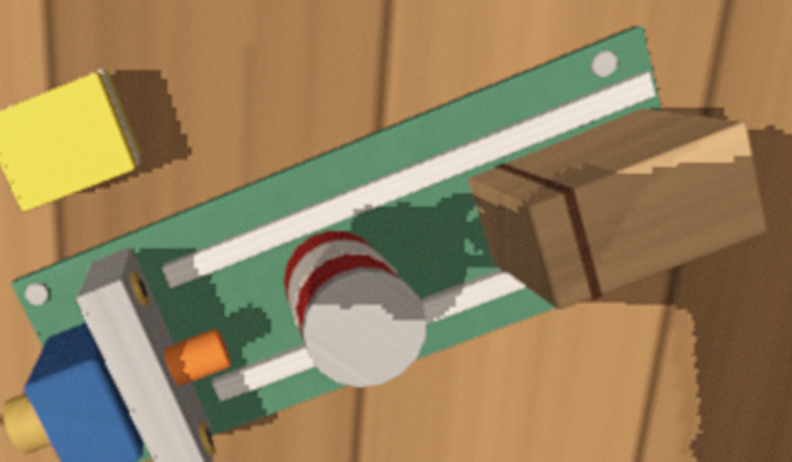

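```bash
python3 - <<'E'
from h import *
w=load('wrist0.png');s=load('side0.png')
P=lambda u,v,z:plane(w,230+u/2.2,95+v/2.2,z)
ang=lambda a,b:np.degrees(np.arctan2((b-a)[1],(b-a)[0]))
print('base edge',ang(P(640,27,8),P(13,280,8)),'rail',ang(P(650,75,14),P(195,257,14)), P(640,27,8),P(13,280,8))
B=[P(*p,78) for p in((528,207),(557,307),(766,230),(745,122))]
print('block',np.round(B,1),np.mean(B,0),ang(B[3],B[0]),ang(B[2],B[1]),[np.linalg.norm(B[i]-B[i-1]) for i in range(4)])
print('lid plane',P(364,325,83))
print('stop face top edge', P(133,253,66))
im=s['image'];c=im[225:305,270:420];cv2.imwrite('pics/crop2.png',cv2.resize(c,None,fx=5,fy=5,interpolation=cv2.INTER_CUBIC)[:,:,::-1])
E
```

```text
base edge 22.162669610321807 rail 22.389003795576542 [433.41702069 -89.80617739   8.        ] [706.64907257  21.49014408   8.        ]
block [[500.3 -26.2  78. ]
 [484.1  12.3  78. ]
 [411.1 -17.6  78. ]
 [427.4 -56.6  78. ]] [455.71983631 -22.01655834  78.        ] 22.627733603827696 22.267455388806052 [np.float64(79.02844286801898), np.float64(41.75902877850932), np.float64(78.92370381301103), np.float64(42.255061397556204)]
lid plane [558.43448117  17.8336505   83.        ]
stop face top edge [646.28571198  -5.88632455  66.        ]
```

View pics/crop2.png

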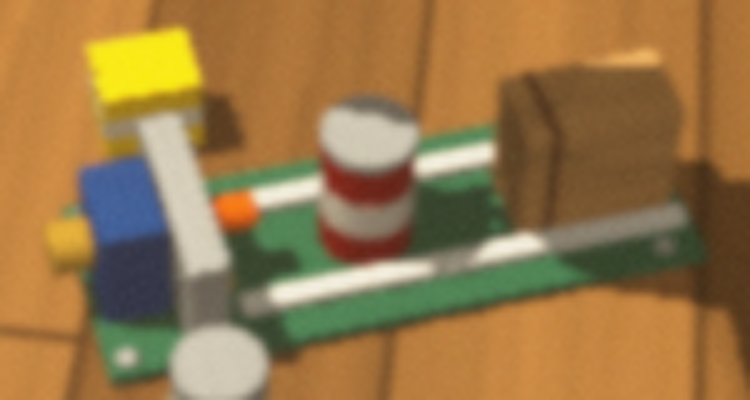

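```bash
python3 - <<'E'
from h import *
w=load('wrist0.png');s=load('side0.png');c=load('scene0.png')
W=lambda u,v:ray(w,230+u/2.2,95+v/2.2)
S=lambda u,v:ray(s,270+u/5,225+v/5)
print('lid',tri(W(364,325),S(369,133)),plane(s,343.8,251.6,83))
print('block corner',tri(W(557,307),S(553,103)))
for n,d in(('side',s),('scene',c)):
  hs=cv2.cvtColor(d['image'],cv2.COLOR_RGB2HSV);b=cv2.inRange(hs,np.array((105,130,60)),np.array((125,255,255)))
  if n=='scene': b[:,:335]=0;b[:165]=0;b[:,420:]=0
  k=max(cv2.findContours(b,0,2)[0],key=cv2.contourArea)
  h=cv2.approxPolyDP(cv2.convexHull(k),5,True).reshape(-1,2)
  print(n,h.tolist(),np.round([plane(d,u,v,20) for u,v in h],1).tolist())
E
```

```text
lid [556.08840066  19.7730014   76.9331579 ] [554.84835909  25.06027871  83.        ]
block corner [479.21938725   6.717846    89.26896216]
side [[389, 388], [375, 465], [295, 445], [315, 371]] [[432.1, 328.5, 20.0], [451.8, 485.5, 20.0], [601.7, 467.7, 20.0], [585.3, 309.4, 20.0]]
scene [[397, 197], [384, 203], [349, 183], [383, 171], [398, 181]] [[607.4, 363.4, 20.0], [603.3, 306.8, 20.0], [441.9, 324.6, 20.0], [461.5, 470.9, 20.0], [543.1, 449.3, 20.0]]
```

Emit:
servo_tool(
  rows=[
    [1,0,0,0.75,0,0,8.46],
    [1,0,0,0.75,0,0,8.46],
    [1,0,0,0.75,0,0,8.46],
    [1,0,0,0.75,0,0,8.46],
    [1,0,0,0.75,0,0,8.46],
    [1,0,0,0.75,0,0,8.46],
    [1,0,0,0.75,0,0,8.46],
    [1,0,0,0.75,0,0,8.46],
    [1,2.7,2.1,0,0,0,0],
    [1,2.7,2.1,0,0,0,0],
    [1,0,0,0,0,0,0],
    [1,0,0,0,0,0,0],
  ],
)

```text
clock: 1.35
position: [558.9, 18.6, 182.7]
ee_rot: [-0.194, 0.981, -0.0, 0.0]
contact_force: [-0.2, -0.1, 0.4]
gripper_width: 85.7
```

```bash
python3 - <<'E'
from h import *
d=snap('wrist','wrist1.png');s=read_state();print(s['clock'],s['position'],s['ee_rot'],s['gripper_width'])
from scipy.spatial.transform import Rotation as R
print(R.from_quat(s['ee_rot']).as_matrix().round(4));print(d['extrinsics'].round(3))
E
```

```text
1.4 [559.6098542   18.51355507 182.66623715] [-1.93772381e-01  9.81046369e-01 -6.27742741e-05  5.30458061e-04] 85.37733834933182
[[-9.249e-01 -3.802e-01  1.100e-03]
 [-3.802e-01  9.249e-01  1.000e-04]
 [-1.000e-03 -3.000e-04 -1.000e+00]]
[[-3.81000e-01 -8.76000e-01 -2.95000e-01  4.83458e+02]
 [ 9.25000e-01 -3.61000e-01 -1.21000e-01 -1.28660e+01]
 [-1.00000e-03 -3.19000e-01  9.48000e-01  3.13181e+02]
 [ 0.00000e+00  0.00000e+00  0.00000e+00  1.00000e+00]]
```

View pics/wrist1.png

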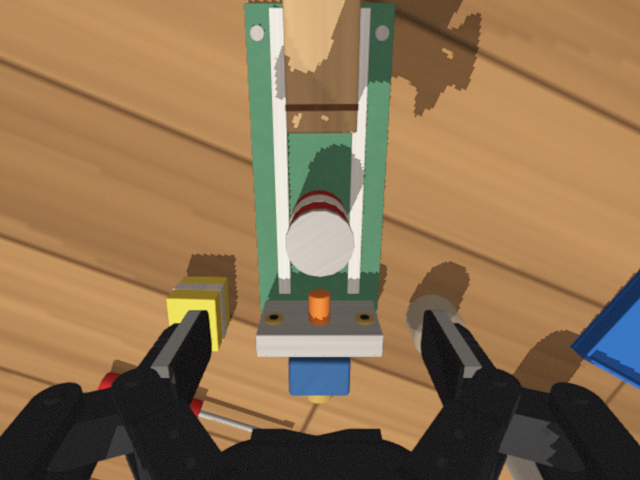

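```bash
python3 - <<'E'
from h import *
a=load('wrist0.png');w=load('wrist1.png')
print('lid',plane(w,320,241,83),tri(ray(a,395.5,242.7),ray(w,320,241)))
for n,u,v,z in(('screwL',257,33,8),('screwR',382,33,8),('railendL',285,293,14),('railendR',353,293,14),('plateL',258,335,66),('plateR',382,335,66),('plungertip',319,291,52),('blk L',286,132,8),('blkR',352,132,8)):
  print(n,plane(w,u,v,z).round(1))
E
```

```text
lid [555.24818863  19.51317222  83.        ] [557.05790824  20.15316903  76.88538704]
screwL [446.8 -75.1   8. ]
screwR [411.8  10.1   8. ]
railendL [634.6  19.1  14. ]
railendR [611.2  75.8  14. ]
plateL [650.2   7.   66. ]
plateR [613.5  96.1  66. ]
plungertip [603.6  39.1  52. ]
blk L [504.2 -30.3   8. ]
blkR [484.1  18.4   8. ]
```

Emit:
servo_tool(
  rows=[
    [1,0.2,0.2,2,0,0,0],
    [1,0,0,3,0,0,0],
    [1,0,0,3,0,0,0],
    [1,0,0,2,0,0,0],
    [1,0,0,2,0,0,0],
    [1,0,0,2,0,0,0],
    [1,0,0,0,0,0,0],
    [0.45,0,0,0,0,0,0],
    [0,0,0,0,0,0,0],
    [0,0,0,0,0,0,0],
    [0,0,0,0,0,0,0],
    [0,0,0,0,0,0,0],
  ],
)

```text
clock: 2.6
position: [557.6, 19.8, 43.7]
ee_rot: [-0.194, 0.981, 0.0, 0.002]
contact_force: [0.2, 0.6, 5.8]
gripper_width: 44.0
```

Emit:
servo_tool(
  rows=[
    [0,0,0,0,0,0,0],
    [0,0,0,0,0,0,0],
    [0,0,0,0,0,0,0],
  ],
)

```text
clock: 2.9
position: [557.6, 19.8, 43.7]
ee_rot: [-0.194, 0.981, -0.0, 0.002]
contact_force: [-0.3, 1.1, 5.9]
gripper_width: 43.9
```

Emit:
servo_tool(
  rows=[
    [0,0,0,-1,0,0,0],
    [0,0,0,-2,0,0,0],
    [0,0,0,-3,0,0,0],
    [0,0,0,-3,0,0,0],
    [0,0,0,-2,0,0,0],
    [0,0,0,-1,0,0,0],
    [0,0,0,0,0,0,0],
  ],
)

```text
clock: 3.6
position: [556.7, 19.6, 163.5]
ee_rot: [-0.193, 0.981, 0.0, 0.001]
contact_force: [0.5, 0.9, -2.2]
gripper_width: 44.1
```

Emit:
servo_tool(
  rows=[
    [0,-0.3,1,0,0,0,0],
    [0,-0.6,2,0,0,0,0],
    [0,-1,3.4,0,0,0,0],
    [0,-1.2,4,0,0,0,0],
    [0,-1.2,4,0,0,0,0],
    [0,-1.2,4,0,0,0,0],
    [0,-1.2,4,0,0,0,0],
    [0,-1.2,4,0,0,0,0],
    [0,-1.2,4,0,0,0,0],
    [0,-1,3.5,0,0,0,0],
    [0,-0.6,2.5,0,0,0,0],
    [0,0,0,0,0,0,0],
  ],
)

```text
clock: 4.8
position: [515.3, 400.2, 159.4]
ee_rot: [-0.195, 0.981, -0.001, -0.001]
contact_force: [0.3, -0.3, -2.5]
gripper_width: 44.0
```

```bash
python3 - <<'E'
from h import *
w=snap('wrist','wrist2.png');s=snap('side','side2.png');print(read_state()['position'],read_state()['gripper_width'])
hs=cv2.cvtColor(w['image'],cv2.COLOR_RGB2HSV);b=cv2.inRange(hs,np.array((105,130,60)),np.array((125,255,255)))
k=max(cv2.findContours(b,0,2)[0],key=cv2.contourArea)
h=cv2.approxPolyDP(cv2.convexHull(k),5,True).reshape(-1,2)
print(h.tolist(),np.round([plane(w,u,v,20) for u,v in h],1).tolist())
o=np.hstack([w['image'][:, ::1],s['image'][230:470,220:460].repeat(2,0).repeat(2,1)[:480]])
cv2.imwrite('pics/v2.png',cv2.resize(o,(800,342))[:,:,::-1])
E
```

```text
[515.81437773 397.07032423 159.93734601] 44.00833653359874
[[260, 78], [449, 190], [377, 296], [243, 300], [172, 265]] [[432.0, 324.0, 20.0], [450.1, 479.2, 20.0], [549.4, 467.7, 20.0], [594.9, 367.9, 20.0], [587.3, 305.8, 20.0]]
```

View pics/v2.png

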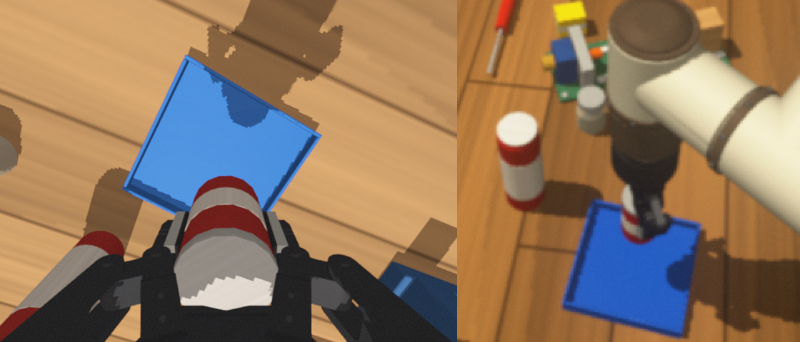

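Emit:
servo_tool(
  rows=[
    [0,0,-0.2,1,0,0,0],
    [0,0,0,3,0,0,0],
    [0,0,0,3,0,0,0],
    [0,0,0,2,0,0,0],
    [0,0,0,1.5,0,0,0],
    [0,0,0,0.5,0,0,0],
    [0,0,0,0.4,0,0,0],
    [0,0,0,0,0,0,0],
    [0,0,0,0,0,0,0],
  ],
)

```text
clock: 5.8
position: [518.5, 395.5, 49.4]
ee_rot: [-0.194, 0.981, 0.001, 0.001]
contact_force: [0.3, 0.1, -1.7]
gripper_width: 43.7
```

Emit:
servo_tool(
  rows=[
    [0,0,0,0.3,0,0,0],
    [0,0,0,0.2,0,0,0],
    [0,0,0,0.2,0,0,0],
    [0,0,0,0.1,0,0,0],
    [0,0,0,0,0,0,0],
    [0,0,0,0,0,0,0],
  ],
)

```text
clock: 6.4
position: [518.0, 395.0, 40.3]
ee_rot: [-0.194, 0.981, -0.0, -0.0]
contact_force: [-0.1, -0.2, -1.7]
gripper_width: 44.0
```

Emit:
servo_tool(
  rows=[
    [0,0,0,0.1,0,0,0],
    [0,0,0,0,0,0,0],
    [0,0,0,0.1,0,0,0],
    [0,0,0,0,0,0,0],
  ],
)

```text
clock: 6.8
position: [518.1, 395.2, 39.8]
ee_rot: [-0.194, 0.981, 0.0, 0.0]
contact_force: [-2.3, -1.3, 5.0]
gripper_width: 43.8
```

Emit:
servo_tool(
  rows=[
    [0.7,0,0,0,0,0,0],
    [1,0,0,0,0,0,0],
    [1,0,0,0,0,0,0],
    [1,0,0,0,0,0,0],
    [1,0,0,0,0,0,0],
    [1,0,0,0,0,0,0],
    [1,0,0,-1,0,0,0],
    [1,0,0,-2,0,0,0],
    [1,0,0,-4,0,0,0],
    [1,0,0,-4,0,0,0],
    [1,0,0,-3,0,0,0],
    [1,0,0,0,0,0,0],
  ],
)

```text
clock: 8.0
position: [520.3, 397.0, 185.5]
ee_rot: [-0.194, 0.981, 0.003, 0.005]
contact_force: [0.4, -0.5, 0.5]
gripper_width: 85.3
```

```bash
python3 - <<'E'
from h import *
w=snap('wrist','wrist3.png');s=snap('side','side3.png');print(read_state()['position'],read_state()['gripper_width'])
o=np.hstack([w['image'],s['image'][230:470,220:460].repeat(2,0).repeat(2,1)])
cv2.imwrite('pics/v3.png',cv2.resize(o,(800,342))[:,:,::-1])
E
```

```text
[517.96882376 395.14996367 179.78654262] 85.69142438319443
```

View pics/v3.png

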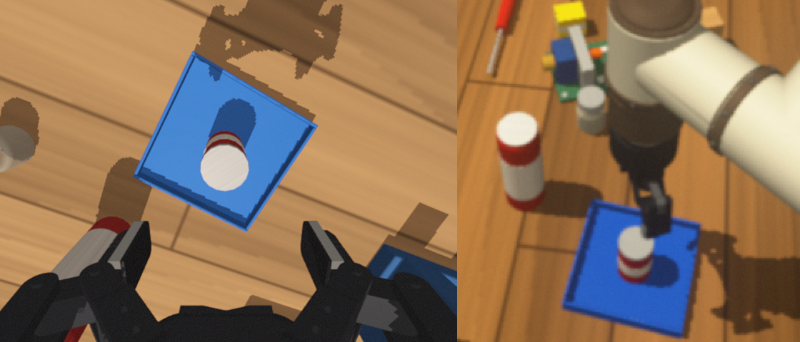

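Emit:
servo_tool(
  rows=[
    [1,0.8,-1.3,0,0,0,0],
    [1,1.6,-2.6,0,0,0,0],
    [1,2.5,-4,0,0,0,0],
    [1,2.5,-4,0,0,0,0],
    [1,2.5,-4,0,0,0,0],
    [1,2.5,-4,0,0,0,0],
    [1,2.5,-4,0,0,0,0],
    [1,2.5,-4,0,0,0,0],
    [1,2.5,-4,0,0,0,0],
    [1,1.7,-2.9,0,0,0,0],
    [1,0.8,-1.4,0,0,0,0],
    [1,0,0,0,0,0,0],
  ],
)

```text
clock: 9.3
position: [446.0, -27.4, 177.1]
ee_rot: [-0.192, 0.981, -0.0, -0.002]
contact_force: [0.1, 0.9, 0.7]
gripper_width: 85.5
```

Emit:
servo_tool(
  rows=[
    [1,0,0,0,0,0,0],
    [1,0,0,0,0,0,0],
  ],
)

```text
clock: 9.5
position: [448.0, -24.6, 177.9]
ee_rot: [-0.194, 0.981, -0.0, -0.001]
contact_force: [-0.3, 0.6, 0.0]
gripper_width: 85.5
```

```bash
python3 - <<'E'
from h import *
w=snap('wrist','wrist4.png');s=read_state();print(s['position'],s['joints'],s['ee_rot'])
cv2.imwrite('pics/v4.png',w['image'][:,:,::-1])
E
```

```text
[448.12068481 -24.4140408  177.94267653] [ 3.09595812e-01  1.48105673e-01 -5.00098319e-01 -7.03943426e-05
 -9.23364440e-01 -1.48973778e+00] [-1.94066653e-01  9.80988269e-01 -1.61344441e-05 -3.86734662e-04]
```

View pics/v4.png

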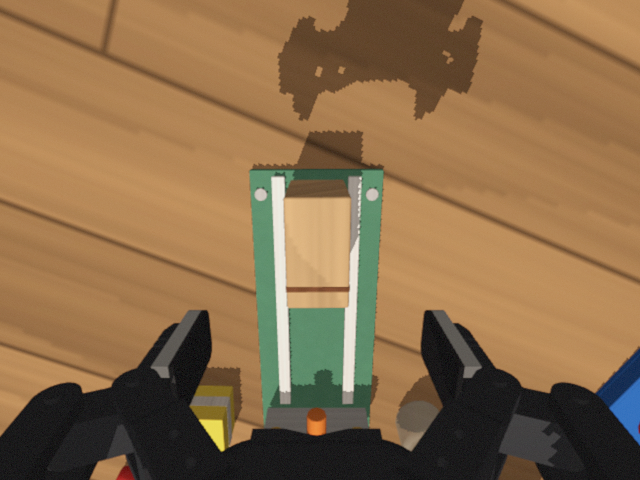

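```bash
python3 - <<'E'
from h import *
w=load('wrist4.png');a=load('wrist0.png')
B=np.array([plane(w,u,v,78) for u,v in((285,197),(351,197),(349.5,307),(285,307))])
print(B.round(1),B.mean(0),[np.linalg.norm(B[i]-B[i-1]).round(1) for i in range(4)])
t=np.array([[-.925,-.380],[-.380,.925]]);print('tool xy of centre',t@(B.mean(0)[:2]-[448.1,-24.4]))
for n,u,v,z in(('railendL',285,403,14),('railendR',349,403,14),('baseL',251,170,8),('baseR',383,170,8)): print(n,plane(w,u,v,z).round(1))
q=lambda u,v:ray(a,230+u/2.2,95+v/2.2)
print([tri(x,ray(w,*y)).round(1) for x,y in((q(528,207),(285,307)),(q(557,307),(349.5,307)),(q(766,230),(351,197)),(q(745,122),(285,197)))])
E
```

```text
[[425.4 -55.6  78. ]
 [409.4 -16.8  78. ]
 [481.6  14.4  78. ]
 [498.9 -27.6  78. ]] [453.81154734 -21.40433968  78.        ] [np.float64(78.7), np.float64(42.0), np.float64(78.7), np.float64(45.4)]
tool xy of centre [-6.42153221  0.60059781]
railendL [634.   18.4  14. ]
railendR [609.8  77.1  14. ]
baseL [431.1 -88.9   8. ]
baseR [390.3  10.    8. ]
[array([499.8, -26.7,  76.7]), array([482.7,  14.2,  75.3]), array([409.6, -16.8,  76.1]), array([425.8, -56. ,  75.7])]
```

Emit:
servo_tool(
  rows=[
    [1,0,0,2,0,0,0],
    [1,0,0,3,0,0,0],
    [1,0,0,3,0,0,0],
    [1,0,0,3,0,0,0],
    [1,0,0,1.8,0,0,0],
    [1,0,0,1,0,0,0],
    [1,0,0,0,0,0,0],
    [0.45,0,0,0,0,0,0],
    [0,0,0,0,0,0,0],
    [0,0,0,0,0,0,0],
    [0,0,0,0,0,0,0],
    [0,0,0,0,0,0,0],
  ],
)

```text
clock: 10.75
position: [449.1, -24.7, 41.5]
ee_rot: [-0.194, 0.981, 0.0, 0.001]
contact_force: [-1.0, 1.3, 7.4]
gripper_width: 43.3
```

Emit:
servo_tool(
  rows=[
    [0,0,0,0,0,0,0],
    [0,0,0,0,0,0,0],
  ],
)

```text
clock: 10.95
position: [449.0, -24.7, 41.4]
ee_rot: [-0.194, 0.981, 0.0, 0.001]
contact_force: [-1.6, 2.5, 6.4]
gripper_width: 43.4
```

Emit:
servo_tool(
  rows=[
    [0,0,0,-0.05,0,0,0],
    [0,-0.5,0,0,0,0,0],
    [0,-1,0,0,0,0,0],
    [0,-1.5,0,0,0,0,0],
    [0,-1.5,0,0,0,0,0],
    [0,-1.5,0,0,0,0,0],
    [0,-1.5,0,0,0,0,0],
    [0,-1.5,0,0,0,0,0],
    [0,-1,0,0,0,0,0],
    [0,-0.5,0,0,0,0,0],
    [0,0,0,0,0,0,0],
    [0,0,0,0,0,0,0],
  ],
)

```text
clock: 12.15
position: [541.9, 13.1, 41.1]
ee_rot: [-0.193, 0.981, -0.001, -0.004]
contact_force: [-5.8, -3.1, 10.1]
gripper_width: 43.4
```

Emit:
servo_tool(
  rows=[
    [0,0,0,-0.05,0,0,0],
    [0,-0.5,0,0,0,0,0],
    [0,-0.5,0,0,0,0,0],
    [0,-0.5,0,0,0,0,0],
    [0,-0.5,0,0,0,0,0],
    [0,0,0,0,0,0,0],
    [0,0,0,0,0,0,0],
  ],
)

```text
clock: 12.85
position: [561.7, 21.3, 41.3]
ee_rot: [-0.193, 0.981, -0.001, -0.003]
contact_force: [-3.5, -1.6, 4.6]
gripper_width: 43.5
```

```bash
python3 - <<'E'
from h import *
w=snap('wrist','wrist5.png');s=snap('side','side5.png');q=read_state();print(q['position'],q['contact_force'],q['ee_rot'],q['wrist_torque'])
o=np.vstack([w['image'][150:,:][:330],np.hstack([s['image'][225:325,250:410].repeat(3,0).repeat(3,1),np.zeros((300,160,3),np.uint8)])])
cv2.imwrite('pics/v5.png',cv2.resize(o,None,fx=.95,fy=.95)[:,:,::-1])
E
```

```text
[561.68467571  21.26962193  41.28455152] [-3.2195327  -2.84454408  6.14419492] [-1.93312953e-01  9.81132841e-01 -4.98318894e-04 -2.86384506e-03] [-0.65094675  1.24733839  0.01934734]
```

View pics/v5.png

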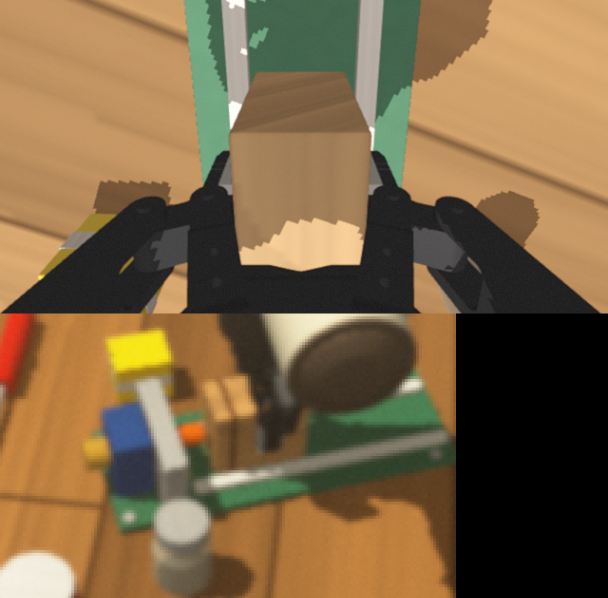

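Emit:
servo_tool(
  rows=[
    [0,-0.3,0,0,0,0,0],
    [0,-0.3,0,0,0,0,0],
    [0,-0.3,0,0,0,0,0],
    [0,-0.3,0,0,0,0,0],
    [0,0,0,0,0,0,0],
    [0,0,0,0,0,0,0],
  ],
)

```text
clock: 13.55
position: [569.8, 24.7, 41.1]
ee_rot: [-0.193, 0.981, -0.001, -0.006]
contact_force: [-10.0, -3.3, 11.0]
gripper_width: 43.5
```

Emit:
servo_tool(
  rows=[
    [0,-0.3,0,0,0,0,0],
    [0,-0.3,0,0,0,0,0],
    [0,0,0,0,0,0,0],
    [0,0,0,0,0,0,0],
  ],
)

```text
clock: 13.95
position: [574.5, 26.7, 41.1]
ee_rot: [-0.193, 0.981, -0.001, -0.007]
contact_force: [-10.9, -3.0, 10.8]
gripper_width: 43.3
```

Emit:
servo_tool(
  rows=[
    [0,-0.2,0,-0.03,0,0,0],
    [0,-0.2,0,0,0,0,0],
    [0,-0.2,0,0,0,0,0],
    [0,-0.2,0,0,0,0,0],
    [0,-0.2,0,0,0,0,0],
    [0,0,0,0,0,0,0],
    [0,0,0,0,0,0,0],
  ],
)

```text
clock: 14.65
position: [582.5, 30.0, 41.1]
ee_rot: [-0.192, 0.981, -0.001, -0.009]
contact_force: [-13.7, -3.7, 13.5]
gripper_width: 43.7
```

Emit:
servo_tool(
  rows=[
    [0,-0.2,0,0,0,0,0],
    [0,-0.2,0,0,0,0,0],
    [0,0,0,0,0,0,0],
    [0,0,0,0,0,0,0],
  ],
)

```text
clock: 15.05
position: [585.7, 31.3, 41.1]
ee_rot: [-0.192, 0.981, -0.001, -0.009]
contact_force: [-13.6, -4.7, 13.2]
gripper_width: 43.6
```

Emit:
servo_tool(
  rows=[
    [0,-0.15,0,0,0,0,0],
    [0,-0.15,0,0,0,0,0],
    [0,0,0,0,0,0,0],
    [0,0,0,0,0,0,0],
  ],
)

```text
clock: 15.45
position: [588.1, 32.3, 41.1]
ee_rot: [-0.192, 0.981, -0.001, -0.01]
contact_force: [-15.1, -4.9, 14.8]
gripper_width: 43.4
```

Emit:
servo_tool(
  rows=[
    [0,0,0,0,0,-0.4,0],
    [0,0,0,0,0,-0.4,0],
    [0,0,0,0,0,0,0],
    [0,-0.15,0,0,0,0,0],
    [0,-0.15,0,0,0,0,0],
    [0,0,0,0,0,0,0],
    [0,0,0,0,0,0,0],
  ],
)

```text
clock: 16.15
position: [588.9, 32.7, 41.1]
ee_rot: [-0.192, 0.981, 0.0, -0.005]
contact_force: [-18.5, -6.3, 17.5]
gripper_width: 43.6
```

Emit:
servo_tool(
  rows=[
    [0,-0.15,0,0,0,0,0],
    [0,-0.15,0,0,0,0,0],
    [0,0,0,0,0,0,0],
    [0,0,0,0,0,0,0],
  ],
)

```text
clock: 16.55
position: [590.2, 33.2, 41.1]
ee_rot: [-0.192, 0.981, -0.0, -0.007]
contact_force: [-22.1, -6.7, 20.9]
gripper_width: 43.4
```

Emit:
servo_tool(
  rows=[
    [0,0,0,-0.1,0,0,0],
    [0,0,0,-0.1,0,0,0],
    [0,0,0,0,0,0,0],
    [0,0,0,0,0,0,0],
  ],
)

```text
clock: 16.95
position: [590.1, 33.2, 41.1]
ee_rot: [-0.192, 0.981, 0.0, -0.007]
contact_force: [-19.6, -7.4, 9.8]
gripper_width: 43.4
```

```bash
python3 - <<'E'
from h import *
w=snap('wrist','wrist6.png');s=snap('side','side6.png');c=snap('scene','scene6.png');q=read_state();print(q['position'],q['contact_force'],q['ee_rot'],q['wrist_torque'])
a=cv2.resize(s['image'][225:315,270:390],(800,600))[:,:]
b=cv2.resize(c['image'][170:280,230:380],(400,293),interpolation=2); a=cv2.resize(s['image'][225:315,265:385],(400,300),interpolation=2)
e=cv2.resize(w['image'],(400,300))
o=np.vstack([np.hstack([a,np.vstack([b,np.zeros((7,400,3),np.uint8)])]),np.hstack([e,np.zeros_like(e)])])
cv2.imwrite('pics/v6.png',o[:,:,::-1])
E
```

```text
[590.15223147  33.21389559  41.11169158] [-19.35630048  -7.51187384   9.97243059] [-1.92022898e-01  9.81365354e-01  1.13610797e-04 -7.01687079e-03] [-2.20993148  4.816848    0.16621188]
```

View pics/v6.png

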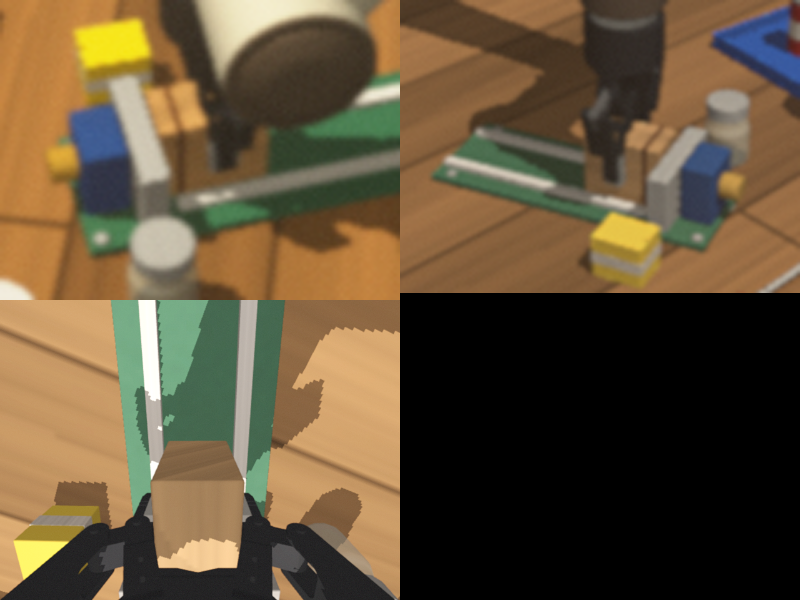

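Emit:
servo_tool(
  rows=[
    [0,-0.1,0,0,0,0,0],
    [0,-0.1,0,0,0,0,0],
    [0,0,0,0,0,0,0],
    [0,0,0,0,0,0,0],
  ],
)

```text
clock: 17.5
position: [590.1, 33.2, 41.1]
ee_rot: [-0.192, 0.981, -0.0, -0.009]
contact_force: [-23.9, -8.9, 13.9]
gripper_width: 43.5
```

Emit:
servo_tool(
  rows=[
    [0,-0.1,0,0,0,-0.3,0],
    [0,-0.1,0,0,0,0,0],
    [0,0,0,0,0,0,0],
    [0,0,0,0,0,0,0],
  ],
)

```text
clock: 17.9
position: [590.1, 33.2, 41.1]
ee_rot: [-0.192, 0.981, 0.0, -0.009]
contact_force: [-28.2, -9.5, 17.1]
gripper_width: 43.8
```

Emit:
servo_tool(
  rows=[
    [0,0,0,0,0,0,0],
    [0,0,0,0,0,0,0],
    [0,0,0,0,0,0,0],
    [0,0,0,0,0,0,0],
    [0,0,0,0,0,0,0],
  ],
)

```text
clock: 18.4
position: [590.1, 33.2, 41.1]
ee_rot: [-0.192, 0.981, 0.0, -0.009]
contact_force: [-27.8, -9.6, 15.9]
gripper_width: 43.5
```

```bash
python3 - <<'E'
from h import *
s=snap('side','side7.png');c=snap('scene','scene7.png');q=read_state();print(q['position'],q['contact_force'],q['joint_vel'].round(4))
for d in (s,c):
  hs=cv2.cvtColor(d['image'],cv2.COLOR_RGB2HSV);m=cv2.inRange(hs,np.array((3,210,170)),np.array((14,255,255)))
  print('orange px near plunger', [int(m[v0:v1,u0:u1].sum()/255) for v0,v1,u0,u1 in ((240,290,285,350),(210,250,310,350))])
print('before',int(cv2.inRange(cv2.cvtColor(load('side0.png')['image'],cv2.COLOR_RGB2HSV),np.array((3,210,170)),np.array((14,255,255)))[240:290,285:350].sum()/255))
a=cv2.resize(s['image'][235:285,285:345],(400,333),interpolation=2);b=cv2.resize(c['image'][200:250,300:360],(400,333),interpolation=2)
cv2.imwrite('pics/v7.png',np.hstack([a,b])[:,:,::-1])
E
```

```text
[590.13530614  33.1968402   41.10988994] [-27.67333235 -10.09422473  17.08993552] [ 0.0019  0.001  -0.0014 -0.0009 -0.0007  0.0018]
orange px near plunger [0, 0]
orange px near plunger [0, 0]
before 29
```

View pics/v7.png

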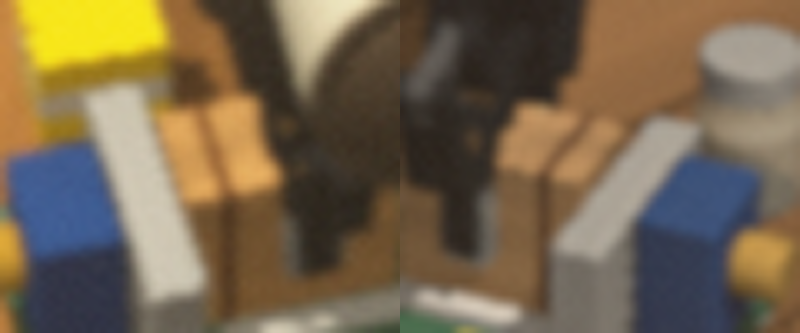

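The two views show the block flush against the plate, with no orange left showing. The TCP does not move as the push increases.

```bash
python3 -c "
from bench import *
print(job_done())"
```

```text
the job is handed in; nothing more can be done
None
```

I stood the red tin in the tray. I then gripped the block, slid it slowly along the channel onto the stop plate, and handed in at about 18.5 s with the arm still holding it there. `job_done()` gave no verdict.

**Tin:** The wrist and side pictures after release showed it upright near the tray's centre. I did not check the tin again after that.

**Block:**
- In the final side and scene views the block is flush on the plate, and no orange from the plunger is visible.
- The last 4 mm of commanded push raised the force along the channel from about 21 N to 29.5 N without the tool moving. That means the block is on the plate.
- I had no direct reading of plunger travel or of the force on the stop. Taking off the spring and a guess at friction leaves 10 N or more on the plate.
- The tool leans about 0.018 rad, within the 0.06 rad allowed, and the block is pressed down with about 17 N.

**Disagreements:**
- The jig's origin along the channel came out about 10 mm apart when measured from the base edge and from the rail ends or plate. I therefore judged home by contact.
- Triangulated heights differed from the text: about 77 mm instead of 83 for the tin's lid and about 76 mm instead of 78 for the block's top. A rough first reading of one block corner gave 89 mm.

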